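# Make up the sampling vacuum: press on the filter canister and crevice nozzle

### The job

Make the cordless sampling vacuum ready for the next vehicle: press the open filter canister (the one with a taper spigot on its top) fully home on the vacuum's upright inlet, down to the collar, then press the narrow crevice nozzle fully home on the canister's spigot, down to its shoulder, so that friction alone holds both. Let go, and leave the other two nozzles and the capped canister standing where they are.

Things in the scene. Friction and masses are not known exactly. Their poses are not given: they have to be found in the camera images.
- vac: Grey cordless vacuum, fixed nose up in its black charging dock (135 mm in own x, 175 mm in own y). Origin: on the table under the inlet's axis; z up. Round motor housing 96 mm diameter up to 114 mm high, narrowing to a collar 50 mm diameter at 140 mm; battery pack and upright handle beside it at own +y, out to 102 mm from the axis, top 120 mm above the table.
- inlet (a point): Centre of the collar's flat top, at the foot of the vacuum's upright inlet spigot; z up. Spigot: taper 34 mm diameter at the foot, 29 mm at 42 mm up, blunt tip at 48 mm. A socket slides on freely, meets the taper 20 mm short of home (unpressed it stays 14 to 18 mm short), then needs a push growing to 8-13 N until the collar stops it. Friction then holds it fast.
- canister_mid (a point): Open filter canister, white plastic: point on its axis 55 mm above its flat bottom; z up. Body 54 mm diameter, 70 mm tall, flat shoulder, own spigot on top: 118 mm in all, 0.14 kg. Stands on its socket: 50 mm deep, mouth flared to 39 mm, fits the vacuum's spigot. Home: bottom on the collar, this point 55 mm above the inlet point. Grip the body 50 to 65 mm above its bottom.
- canister_shoulder (a point): Centre of the canister's flat top shoulder, 70 mm above its bottom, at the foot of its own spigot; z up. This spigot has the same size, taper, push and friction as the vacuum's.
- nozzle_mid (a point): Narrow crevice nozzle, black plastic, standing on its cuff: point on its axis 70 mm above its bottom; z up. Round cuff 46 mm diameter to 50 mm up, then narrowing to a flat duct; up to 140 mm tall, 0.09 kg. Socket 50 mm deep, mouth flared to 39 mm, fits the canister's spigot. Home: bottom on the shoulder, this point 70 mm above the shoulder point; any turn about the axis will do.
- nozzle_duct (a point): Point on the crevice nozzle's axis, 100 mm above its bottom, in its flat duct: the place to grip it, across the thickness. Own axes: x across the duct's thickness (22 to 24 mm), y across its width (40 to 44 mm), z up. The duct runs from 68 mm up to a slanted mouth, 140 mm high at -y and 120 mm at +y.
- used_mid (a point): Centre of the capped canister, to be left alone: same white body, 54 mm diameter, but a flat ribbed cap (45 mm diameter) on top in place of a spigot; 84 mm tall, this point 42 mm up.
- brush_mid (a point): Centre of the round brush nozzle, to be left alone: same black cuff, bristle head 60 mm diameter on top, 110 mm tall, this point 55 mm up.
- wide_mid (a point): Centre of the wide nozzle, to be left alone: same black cuff, flat T-shaped head 112 x 36 mm on top (long along own x), 105 mm tall, this point 52 mm up.
There are look-alikes about, which are no part of the job. What is shaped like the part that bears nozzle_mid but green is not meant. Leave any orange look-alike of the part that bears canister_mid alone.

How it is judged:
By the outcome, as a careful person would: the job done as asked, in the order asked, and still so for the second after the job is handed in, with the robot touching nothing.
It also fails if it takes over 72 s, if anything falls off the work surface, if the arm or the gripper's body presses on something with over 40 N, if the wrist force passes 120 N, or if a joint passes its speed limit or range.

### The arm

A 7-joint arm with a two-finger parallel gripper is mounted at the origin on the work surface. World frame = base frame: x ahead of the robot, y to its left, z up, the work surface at z = 0. Lengths are in mm, angles in rad, forces in N, time in s.
With the tool pointing down it reaches from about 350 to 775 mm from the base axis. Payload 3.1 kg.
Tool frame: the origin (TCP) lies on the centre line of the jaws, within the pads' length; the fingertips stand 14 mm ahead of it and the grasp point (between the pads) lies 5 mm behind it; z points along the fingers, y is the direction in which the jaws open and shut (so a half turn about z gives the same grasp; the last joint's range is limited). The gripper opens to 85 mm and grips with 20 to 120 N. Pads are 22 mm wide; open, the fingers measure 114 mm over their backs; the gripper's body (76 mm by 85 mm) begins 54 mm behind the grasp point. The pads swing forward as they close: fully open they stand 13 mm farther back than shut.
Start: joints at [1.242, 0.311, 0.014, 1.512, -0.004, 1.319, -0.027], TCP at [155.619, -527.541, 245.304] pointing down, gripper open.
Joint ranges: [-2.7, 2.7], [-0.3, 1.91], [-1.27, 1.3], [0.12, 2.57], [-1.44, 4.58], [0.2, 2.03], [-3.05, 3.05]. Speed limits (rad/s): [2.79, 2.79, 3.14, 3.14, 3.14, 3.14, 3.14].

### API

Orientations are given as a unit quaternion [w, x, y, z].
In Python, from cell import * gives the robot as it stands. The module is installed in compiled form; this text tells all that it offers.
- The arm moves only by the tool drive_tool, never from a script. Its argument "rows" is a list of rows, each a list of 3 entries, a list of its own where there are three numbers: the shift along the world's x, y, z in cm, then the turn, a rotation vector about the world's x, y, z in degrees, then the finger opening in cm, from 0 to 8.54. In form: [[[dx, dy, dz], [wx, wy, wz], jaw], ...]. A call has 1 to 12 rows; each row shifts and turns the pose as measured when the row begins; what a row does not reach is not made up. A row lasts 1/10 s, in which the tool goes at most 50 mm and 8.59 degrees, less where a joint would pass 70% of its speed; a pose out of reach is approached as far as the arm can. A call with a gripper value outside its range is refused whole. The fingers move at their own pace and stop on an object; "force" is the grip in N (left out, the last holds). Time passes only in rows, so rows that do not move let the fingers close. It gives the time, the measured TCP pose, the force and the opening at its end, in the units of the state.
- get_state(): the state, without advancing time (a new reading comes with each control period).
- get_image(name): name is "scene" or "top"; returns the picture (400x640x3 uint8, red, green, blue); there is no depth.
- camera_model(name): a dict with "fovy" (degrees; the focal length in pixels is half the picture's height over the tangent of half this angle, whatever the lens; pixels are square), "cx", "cy" (the principal point, pixels), "dist_coeffs" ([k1, k2, p1, p2, k3] as OpenCV has them; the pictures are not rectified), "world_from_camera" (4x4, takes a point from camera to world coordinates). Camera axes: x right, y up, looking along -z (the intrinsics and any distortion apply to the point x, -y, -z); pixel columns grow to the right and rows downward; lengths in mm; the calibration is good to about 2 mm. A picture is of the moment at which its call begins. camera_model takes no time and is no camera call.
- sign_off(): hands the job in, once; it reports no verdict.
The state is a dict: "clock": time; "joint_pos": joint angles; "qd": joint speeds; "effort": joint torques, N m; "eef_pos": TCP position; "tcp_rot": TCP orientation; "ft_force": force on the tool from outside, world axes, zero at the start; "torque": the same for the moment, N m; "grip_width": finger opening in mm.
Only numpy, scipy, OpenCV 4.12 (cv2) and the standard library are available. Lean on these libraries where they do the work, as an engineer would, in place of code of your own. Each camera call takes 0.05 s, during which the arm holds its last target.

## Working session

There is one attempt and no reset: what is moved stays moved. The work goes in short steps, Python scripts to look and compute and a tool call to move; the robot and the scene stay as the last step left them, time stands still between calls to the robot, and variables do not carry over. Pictures are saved under pics/ and viewed, and the job is handed in when it is done.

Besides the shell and the picture viewer there is one more tool, called in YAML: its name, and indented under it one key for each argument. drive_tool: Moves the arm, as the interface text tells. Its arguments: {"type":"object","properties":{"rows":{"type":"array","items":{"type":"array"}},"force":{"type":"number"}},"required":["rows"]}

```bash
mkdir -p pics
python3 - <<'E'
from cell import *
import cv2
for n in("scene","top"):
    im=get_image(n); cv2.imwrite(f"pics/{n}0.png",im[:,:,::-1])
    print(camera_model(n))
print(get_state())
E
```

```text
{'fovy': 53.76527421369388, 'cx': 324.9790495240225, 'cy': 200.25697989261536, 'dist_coeffs': array([-0.04644171,  0.        ,  0.        ,  0.        ,  0.        ]), 'world_from_camera': array([[ 8.75802320e-01, -3.60417675e-01,  3.21044228e-01,
         7.83669337e+02],
       [ 4.82656898e-01,  6.49063702e-01, -5.88012441e-01,
        -5.29304270e+02],
       [ 3.55192179e-03,  6.69936871e-01,  7.42409572e-01,
         7.40966829e+02],
       [ 0.00000000e+00,  0.00000000e+00,  0.00000000e+00,
         1.00000000e+00]])}
{'fovy': 54.62682166443539, 'cx': 319.1249608471303, 'cy': 197.99223116464785, 'dist_coeffs': array([-0.06226365,  0.        ,  0.        ,  0.        ,  0.        ]), 'world_from_camera': array([[ 2.45470594e-02,  9.97557903e-01, -6.53886223e-02,
         4.48314501e+02],
       [-9.99673979e-01,  2.49536491e-02,  5.40848470e-03,
        -3.79485093e+01],
       [ 7.02696139e-03,  6.52345418e-02,  9.97845217e-01,
         1.02876961e+03],
       [ 0.00000000e+00,  0.00000000e+00,  0.00000000e+00,
         1.00000000e+00]])}
{'clock': 0.1, 'joint_pos': array([ 1.24227432,  0.31166476,  0.01398696,  1.51287422, -0.00441911,
        1.31921566, -0.02720118]), 'qd': array([ 0.00147256, -0.0004928 , -0.00055366, -0.00399027, -0.00132677,
        0.00075405, -0.000329  ]), 'effort': array([ 5.42866292e-04, -3.80853689e+01,  1.46432910e-01, -2.31240392e+01,
        1.21639742e-02,  8.13972118e-03, -1.98843037e-05]), 'eef_pos': array([ 155.44659853, -526.93031784,  244.32827466]), 'tcp_rot': array([-1.04909378e-03,  9.89728233e-01,  1.42957652e-01, -1.86492122e-04]), 'ft_force': array([-1.40531157,  0.11577739,  0.16184173]), 'torque': array([-0.01409032,  0.03180322, -0.03655753]), 'grip_width': 85.38718480517689}
```

View pics/scene0.png

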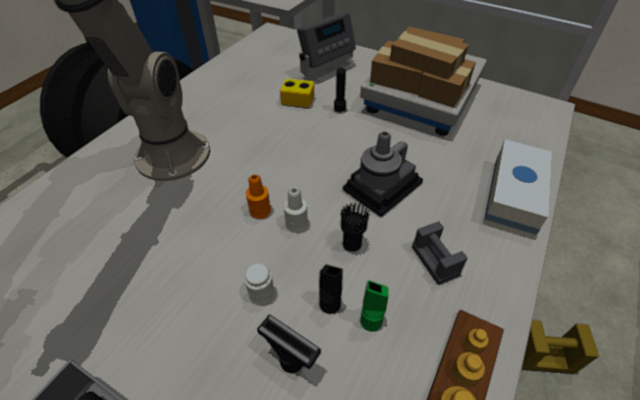

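View pics/top0.png

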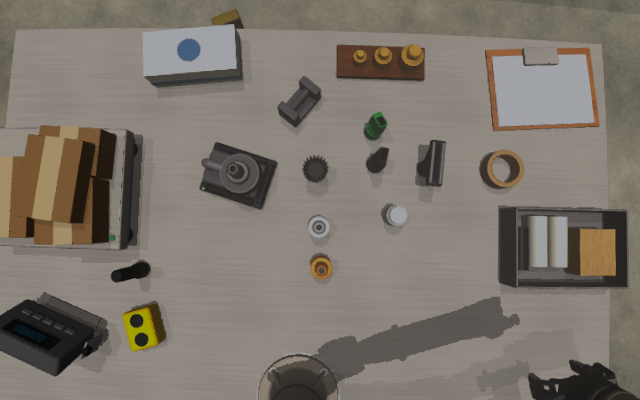

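Scene view: the vacuum is at (384,170), the open white canister at (296,210), and the black crevice nozzle at (330,290). The green nozzle is at (374,305), the orange look-alike at (258,197). Top view: canister (318,226), nozzle (377,160), vacuum inlet (238,171). I'll zoom in for measuring.

Run:
```python
import cv2,numpy as np
t=cv2.imread("pics/top0.png"); s=cv2.imread("pics/scene0.png")
def crop(im,x0,y0,w,h,k): return cv2.resize(im[y0:y0+h,x0:x0+w],None,fx=k,fy=k,interpolation=cv2.INTER_CUBIC)
g=lambda im:np.clip(255*(im/255.)**.6,0,255).astype(np.uint8)
cv2.imwrite("pics/c1.png",g(crop(t,195,100,260,190,3)))
cv2.imwrite("pics/c2.png",g(crop(s,230,125,200,195,3)))
```

```text
(no output)
```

View pics/c1.png

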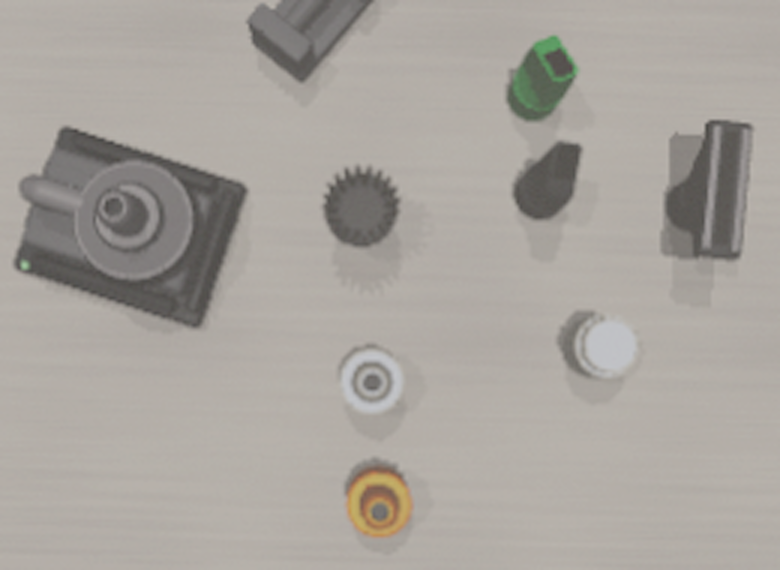

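View pics/c2.png

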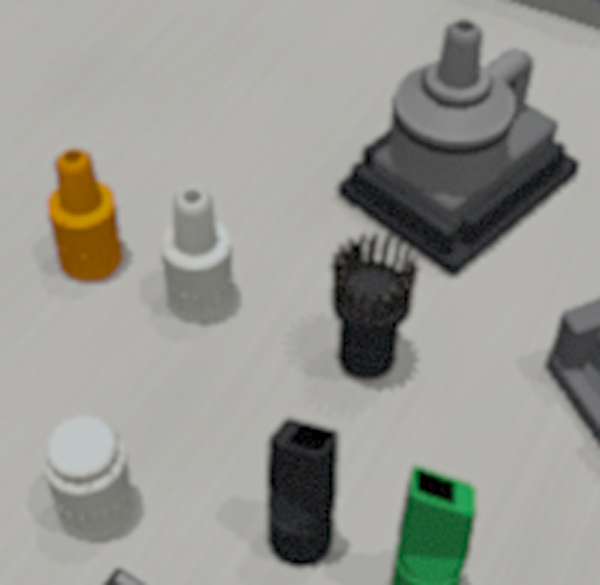

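Run:
```python
import cv2,numpy as np
t=cv2.imread("pics/top0.png"); s=cv2.imread("pics/scene0.png")
def crop(im,x0,y0,w,h,k): return cv2.resize(im[y0:y0+h,x0:x0+w],None,fx=k,fy=k,interpolation=cv2.INTER_CUBIC)
g=lambda im:np.clip(255*(im/255.)**.5,0,255).astype(np.uint8)
a=crop(t,360,140,40,40,10);b=crop(s,310,258,40,60,10)[:400]
b=crop(s,310,258,40,40,10)
cv2.imwrite("pics/n1.png",g(np.hstack([a,b])))
a=crop(t,218,152,40,40,10);b=crop(s,364,126,40,40,10)
cv2.imwrite("pics/v1.png",g(np.hstack([a,b])))
a=crop(t,299,206,40,40,10);b=crop(s,276,182,40,50,10)[:400]
cv2.imwrite("pics/k1.png",g(np.hstack([a,b])))
```

```text
(no output)
```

View pics/n1.png

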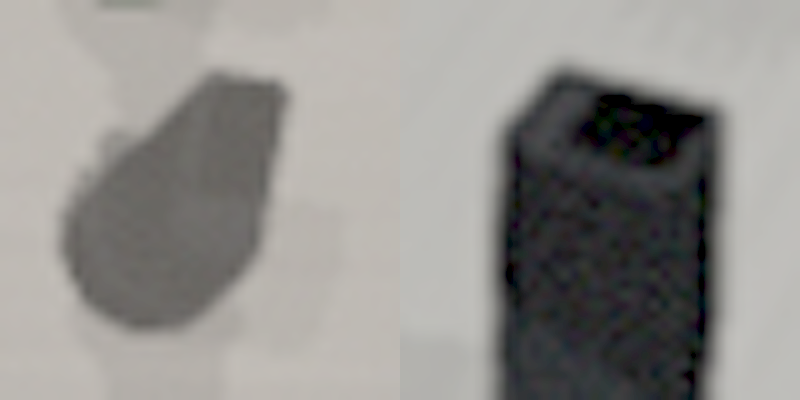

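View pics/v1.png

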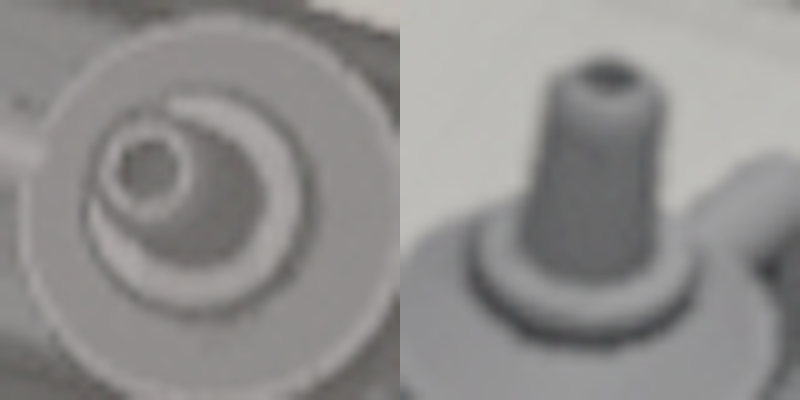

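View pics/k1.png

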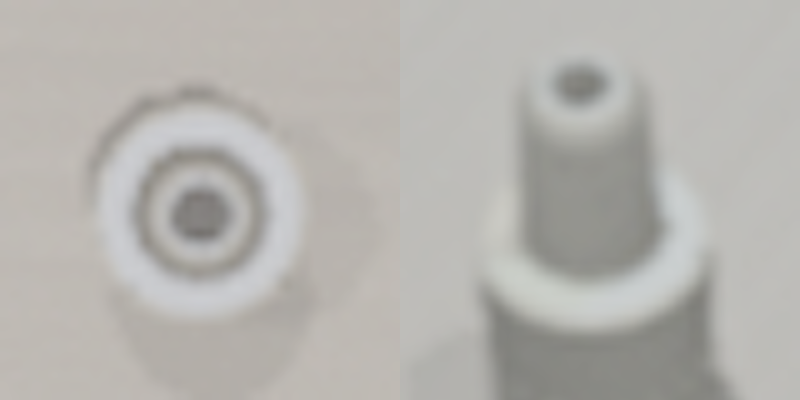

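Run:
```python
import cv2,numpy as np
t=cv2.imread("pics/top0.png"); s=cv2.imread("pics/scene0.png")
def crop(im,x0,y0,w,h,k): return cv2.resize(im[y0:y0+h,x0:x0+w],None,fx=k,fy=k,interpolation=cv2.INTER_CUBIC)
g=lambda im:np.clip(im.astype(float)*3.5,0,255).astype(np.uint8)
a=crop(t,360,140,40,40,10);b=crop(s,310,258,40,60,10)[:400]
a=np.clip((a.astype(float)-15)*5,0,255).astype(np.uint8)
cv2.imwrite("pics/n2.png",np.hstack([a,g(b)]))
```

```text
(no output)
```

View pics/n2.png

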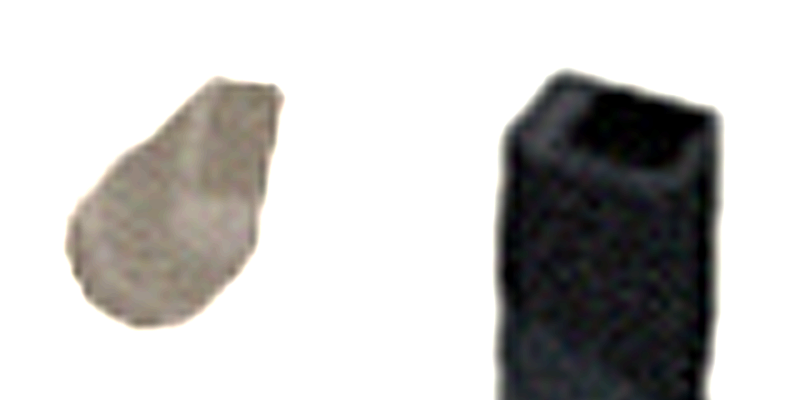

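```bash
cat > h.py <<'E'
import cv2,numpy as np
from cell import *
def ray(n,u,v):
    m=camera_model(n); f=200/np.tan(np.radians(m['fovy'])/2)
    K=np.array([[f,0,m['cx']],[0,f,m['cy']],[0,0,1.]])
    x,y=cv2.undistortPoints(np.array([[[u,v]]],float),K,m['dist_coeffs'])[0,0]
    T=m['world_from_camera']; d=T[:3,:3]@np.array([x,-y,-1.]); return T[:3,3],d/np.linalg.norm(d)
def onz(n,u,v,z):
    o,d=ray(n,u,v); return (o+d*(z-o[2])/d[2]).round(1)
def tri(p,q):
    A=np.zeros((3,3));b=np.zeros(3);R=[ray("top",*p),ray("scene",*q)]
    for o,d in R:
        M=np.eye(3)-np.outer(d,d);A+=M;b+=M@o
    x=np.linalg.solve(A,b); e=[np.linalg.norm((np.eye(3)-np.outer(d,d))@(x-o)) for o,d in R]
    return x.round(1),np.round(e,1)
def c(x0,y0,k,x,y): return (x0+(x+.5)/k-.5, y0+(y+.5)/k-.5)
E
python3 - <<'E'
from h import *
V=lambda x,y:c(218,152,10,x,y); VS=lambda x,y:c(364,126,10,x,y)
print("vac tip",tri(V(148,167),VS(208,75)),onz("top",*V(148,167),188),onz("scene",*VS(208,75),188),"collar",onz("top",*V(195,203),140))
K=lambda x,y:c(299,206,10,x,y); KS=lambda x,y:c(276,182,10,x,y)
print("can tip",tri(K(200,212),KS(180,83)),onz("top",*K(200,212),118),onz("scene",*KS(180,83),118),"sh",onz("top",*K(202,212),70))
N=lambda x,y:c(360,140,10,x,y); NS=lambda x,y:c(310,258,10,x,y)
for nm,a,b in(("A",(212,78),(320,110)),("B",(282,92),(290,185)),("C",(260,243),(110,130)),("D",(192,225),(160,70))):
    print(nm,tri(N(*a),NS(*b)),[ (z,onz("top",*N(*a),z),onz("scene",*NS(*b),z)) for z in(120,140)])
# masks
import scipy.ndimage as nd
t=cv2.imread("pics/top0.png"); g=t.max(2)
m=(g<75)[140:180,360:400]; l,k=nd.label(m); print(nd.sum(m,l,range(1,k+1)))
s=cv2.imread("pics/scene0.png").max(2)
for y in range(258,318,3): 
    r=np.where(s[y,310:350]<75)[0]+310; print(y,r.min() if len(r) else 0,r.max() if len(r) else 0)
E
```

```text
vac tip (array([563.6, 148.8, 189.6]), array([0.1, 0.1])) [563.9 149.2 188. ] [562.9 150.7 188. ] collar [562.4 148.6 140. ]
can tip (array([440.3, -43.2, 119.1]), array([0.1, 0.1])) [440.4 -43.2 118. ] [439.7 -42.4 118. ] sh [440. -44.  70.]
A (array([ 628.4, -183. ,  141. ]), array([0.4, 0.4])) [(120, array([ 632.3, -186.6,  120. ]), array([ 623.3, -170.6,  120. ])), (140, array([ 628.3, -183.3,  140. ]), array([ 628.4, -182.2,  140. ]))]
B (array([ 628.2, -198.8,  137.9]), array([2.7, 2.7])) [(120, array([ 629.4, -203.4,  120. ]), array([ 625.8, -187.4,  120. ])), (140, array([ 625.5, -199.7,  140. ]), array([ 630.9, -198.4,  140. ]))]
C (array([ 592.8, -196.9,  126.2]), array([0.9, 0.9])) [(120, array([ 593. , -198.5,  120. ]), array([ 591.6, -193.1,  120. ])), (140, array([ 589.8, -195. ,  140. ]), array([ 597.8, -203.9,  140. ]))]
D (array([ 595.6, -181.2,  127. ]), array([0.1, 0.1])) [(120, array([ 596.9, -182.3,  120. ]), array([ 593.4, -177.3,  120. ])), (140, array([ 593.6, -179.1,  140. ]), array([ 599.5, -188.6,  140. ]))]
[376.]
258 0 0
261 0 0
264 0 0
267 323 337
270 320 341
273 320 341
276 320 341
279 319 341
282 319 341
285 319 341
288 319 341
291 319 341
294 319 340
297 319 340
300 319 340
303 319 341
306 319 340
309 321 343
312 324 336
315 0 0
```

Run:
```python
from h import *
N=lambda x,y:c(360,140,10,x,y)
print("y0",onz("top",*N(66,240),0)-[0,23,0],"x0",onz("top",*N(150,328),0)+[23,0,0])
# scene: axis points
for z in(0,50,100,140):
  print(z,onz("scene",330,290,z))
T=np.linalg.inv(camera_model("scene")["world_from_camera"])
def proj(n,p):
    m=camera_model(n);T=np.linalg.inv(m["world_from_camera"]);q=T[:3,:3]@p+T[:3,3];f=200/np.tan(np.radians(m['fovy'])/2)
    x,y=q[0]/-q[2],-q[1]/-q[2];r=x*x+y*y;k=1+m['dist_coeffs'][0]*r
    return m['cx']+f*x*k,m['cy']+f*y*k
for C in((611,-190),(613,-188),(611,-187)):
  a=np.linspace(0,6.28,60)
  for n in("top","scene"):
    P=np.array([proj(n,np.array([C[0]+23*np.cos(t),C[1]+23*np.sin(t),z])) for t in a for z in(0,50)])
    print(C,n,P.min(0).round(1),P.max(0).round(1))
```

```text
y0 [ 611.5 -190.4    0. ] x0 [ 611.3 -190.4    0. ]
0 [ 595.2 -160.     0. ]
50 [ 607.9 -184.9   50. ]
100 [ 620.6 -209.8  100. ]
140 [ 630.8 -229.8  140. ]
(611, -190) top [366.  152.1] [386.4 172.5]
(611, -190) scene [318.4 282.4] [341.9 315.2]
(613, -188) top [365.3 151.3] [385.6 171.7]
(613, -188) scene [319.8 282. ] [343.3 314.9]
(611, -187) top [364.9 152. ] [385.2 172.4]
(611, -187) scene [319.1 281.2] [342.6 314. ]
```

Positions in mm: canister axis ≈ (440,-43.5), vacuum inlet ≈ (563,149), nozzle axis ≈ (611,-190) with its thickness along about world y. The next move goes above the canister.

drive_tool:
  rows:
    - [[2.37,4.03,0],[0,0,-2],8.5]
    - [[2.37,4.03,0],[0,0,-2],8.5]
    - [[2.37,4.03,0],[0,0,-2],8.5]
    - [[2.37,4.03,0],[0,0,-2],8.5]
    - [[2.37,4.03,0],[0,0,-2],8.5]
    - [[2.37,4.03,0],[0,0,-2],8.5]
    - [[2.37,4.03,0],[0,0,-2],8.5]
    - [[2.37,4.03,0],[0,0,-2],8.5]
    - [[2.37,4.03,0],[0,0,-2],8.5]
    - [[2.37,4.03,0],[0,0,-2],8.5]
    - [[2.37,4.03,0],[0,0,0],8.5]
    - [[2.37,4.03,0],[0,0,0],8.5]
  force: 60

```text
clock: 1.3
eef_pos: [437.2, -28.2, 239.0]
tcp_rot: [-0.002, 0.999, -0.049, -0.004]
ft_force: [1.5, 0.1, -0.5]
grip_width: 85.0
```

drive_tool:
  rows:
    - [[0,0,0],[0,0,0],8.5]
    - [[0,0,0],[0,0,0],8.5]

```text
clock: 1.5
eef_pos: [439.0, -19.7, 238.6]
tcp_rot: [-0.004, 0.999, -0.041, -0.003]
ft_force: [-1.1, -1.2, 0.4]
grip_width: 85.2
```

```bash
cat >> h.py <<'E'
from scipy.spatial.transform import Rotation as Ro
def st():
    s=get_state();q=s['tcp_rot'];R=Ro.from_quat([q[1],q[2],q[3],q[0]]).as_matrix()
    tilt=np.degrees(np.cross(R[:,2],[0,0,-1.]))
    print(round(s['clock'],2),s['eef_pos'].round(1),"jawdir",round(np.degrees(np.arctan2(R[1,1],R[0,1]))%180,1),"tiltcorr",tilt.round(2),"F",s['ft_force'].round(1),"w",round(s['grip_width'],1))
E
python3 -c "
from h import *
st()"
```

```text
1.5 [439.  -19.7 238.6] jawdir 85.3 tiltcorr [-0.48 -0.36 -0.  ] F [-1.1 -1.2  0.4] w 85.2
```

drive_tool:
  rows:
    - [[0.1,-1.4,-1.5],[-0.2,-0.2,0],8.5]
    - [[0,-1.0,-2],[-0.2,-0.1,0],8.5]
    - [[0,0,-2],[0,0,0],8.5]
    - [[0,0,-1],[0,0,0],8.5]
    - [[0,0,0],[0,0,0],8.5]
    - [[0,0,0],[0,0,0],8.5]

```text
clock: 2.1
eef_pos: [437.5, -49.9, 171.3]
tcp_rot: [0.001, 0.999, -0.045, -0.001]
ft_force: [0.3, -0.7, -0.5]
grip_width: 84.8
```

```bash
python3 -c "
from h import *
st()
for n in ('top','scene'): cv2.imwrite('pics/%s1.png'%n,get_image(n)[:,:,::-1])
s=cv2.imread('pics/scene1.png')[120:300,220:380]; t=cv2.imread('pics/top1.png')[160:290,250:390]
cv2.imwrite('pics/a1.png',np.hstack([cv2.resize(s,(400,450)),cv2.resize(t,(400,450))]))"
```

```text
2.1 [437.5 -49.9 171.3] jawdir 84.9 tiltcorr [ 0.07 -0.14  0.  ] F [ 0.3 -0.7 -0.5] w 84.8
```

View pics/a1.png

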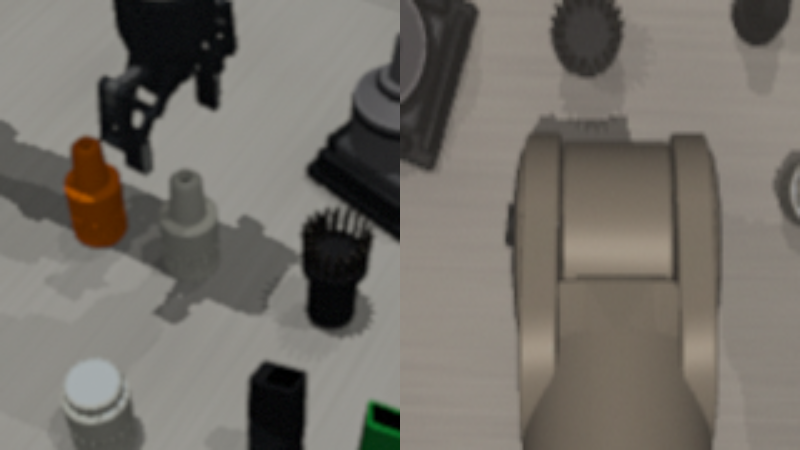

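The gripper is open above the canister. I'll centre it and go down in stages.

drive_tool:
  rows:
    - [[0.25,0.55,-1],[0,0,0],8.5]
    - [[0,0,-2],[0,0,0],8.5]
    - [[0,0,0],[0,0,0],8.5]
    - [[0,0,0],[0,0,0],8.5]

```text
clock: 2.6
eef_pos: [443.5, -42.3, 142.9]
tcp_rot: [0.001, 0.999, -0.044, 0.003]
ft_force: [-0.1, 0.4, 0.9]
grip_width: 85.0
```

```bash
python3 -c "
from h import *
st()"
```

```text
2.6 [443.5 -42.3 142.9] jawdir 85.0 tiltcorr [0.09 0.32 0.  ] F [-0.1  0.4  0.9] w 85.0
```

drive_tool:
  rows:
    - [[-0.25,-0.1,-2],[0.1,0.3,0],8.5]
    - [[0,0,-2],[0,0,0],8.5]
    - [[0,0,-1.5],[0,0,0],8.5]
    - [[0,0,-1],[0,0,0],8.5]
    - [[0,0,0],[0,0,0],8.5]
    - [[0,0,0],[0,0,0],8.5]

```text
clock: 3.2
eef_pos: [446.1, -42.3, 80.7]
tcp_rot: [0.0, 0.999, -0.043, 0.006]
ft_force: [0.6, 0.1, -0.0]
grip_width: 84.9
```

```bash
python3 -c "
from h import *
st();st()"
```

```text
3.2 [446.1 -42.3  80.7] jawdir 85.0 tiltcorr [0.05 0.64 0.  ] F [ 0.6  0.1 -0. ] w 84.9
3.2 [446.1 -42.3  80.7] jawdir 85.0 tiltcorr [0.05 0.64 0.  ] F [ 0.6  0.1 -0. ] w 84.9
```

drive_tool:
  rows:
    - [[-0.3,-0.1,-0.5],[0,0.3,0],8.5]
    - [[-0.2,0,-0.5],[0,0.3,0],8.5]
    - [[-0.1,0,0],[0,0,0],8.5]
    - [[0,0,0],[0,0,0],8.5]
    - [[0,0,0],[0,0,0],8.5]

```text
clock: 3.7
eef_pos: [441.5, -43.6, 72.1]
tcp_rot: [0.001, 0.999, -0.044, 0.002]
ft_force: [-0.4, -0.5, 0.1]
grip_width: 85.0
```

```bash
python3 -c "
from h import *
st()"
```

```text
3.7 [441.5 -43.6  72.1] jawdir 85.0 tiltcorr [0.11 0.24 0.  ] F [-0.4 -0.5  0.1] w 85.0
```

drive_tool:
  rows:
    - [[-0.1,0,-0.5],[0,0.2,0],8.5]
    - [[-0.1,0,-0.4],[0,0.1,0],8.5]
    - [[-0.05,0,0],[0,0,0],8.5]
    - [[0,0,0],[0,0,0],8.5]

```text
clock: 4.1
eef_pos: [438.9, -43.7, 62.5]
tcp_rot: [0.001, 0.999, -0.044, -0.001]
ft_force: [0.6, -0.5, 0.0]
grip_width: 85.1
```

```bash
python3 -c "
from h import *
st()"
```

```text
4.1 [438.9 -43.7  62.5] jawdir 85.0 tiltcorr [ 0.11 -0.07  0.  ] F [ 0.6 -0.5  0. ] w 85.1
```

drive_tool:
  rows:
    - [[0.05,0,0],[0,0,0],4.5]
    - [[0.0,0,0],[0,0,0],4.5]
    - [[0,0,0],[0,0,0],4.5]
    - [[0,0,0],[0,0,0],4.5]
    - [[0,0,0],[0,0,0],4.5]
    - [[0,0,0],[0,0,0],4.5]
    - [[0,0,0],[0,0,0],4.5]
  force: 80

```text
clock: 4.8
eef_pos: [440.2, -43.4, 63.1]
tcp_rot: [0.001, 0.999, -0.043, 0.0]
ft_force: [-0.3, -0.0, 0.1]
grip_width: 51.9
```

```bash
python3 -c "
from h import *
st()
for n in ('top','scene'): cv2.imwrite('pics/%s2.png'%n,get_image(n)[:,:,::-1])
s=cv2.imread('pics/scene2.png')[120:300,220:380]; t=cv2.imread('pics/top2.png')[160:290,250:390]
cv2.imwrite('pics/a2.png',np.hstack([cv2.resize(s,(400,450)),cv2.resize(t,(400,450))]))"
```

```text
4.8 [440.2 -43.4  63.1] jawdir 85.0 tiltcorr [0.12 0.02 0.  ] F [-0.3 -0.   0.1] w 51.9
```

View pics/a2.png

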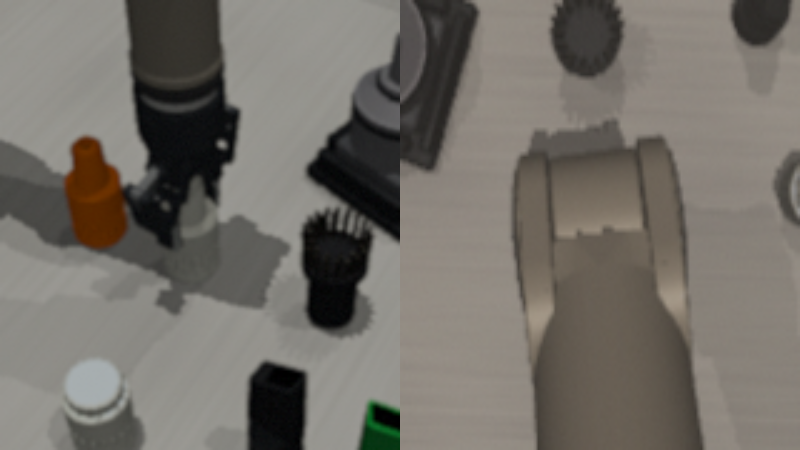

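drive_tool:
  rows:
    - [[0,0,0.5],[0,0,0],4.5]
    - [[0,0,1],[0,0,0],4.5]
    - [[0,0,1],[0,0,0],4.5]
    - [[0,0,0.5],[0,0,0],4.5]
    - [[0,0,0],[0,0,0],4.5]
    - [[0,0,0],[0,0,0],4.5]

```text
clock: 5.5
eef_pos: [439.5, -43.6, 95.8]
tcp_rot: [0.001, 0.999, -0.044, -0.0]
ft_force: [0.1, -0.6, -1.4]
grip_width: 51.4
```

```bash
python3 -c "
from h import *
st()
for n in ('scene',): cv2.imwrite('pics/%s3.png'%n,get_image(n)[:,:,::-1])
s=cv2.imread('pics/scene3.png')[100:300,220:380]
cv2.imwrite('pics/a3.png',cv2.resize(s,(480,600)))"
```

```text
5.5 [439.5 -43.6  95.8] jawdir 85.0 tiltcorr [ 0.13 -0.01  0.  ] F [ 0.1 -0.6 -1.4] w 51.4
```

View pics/a3.png

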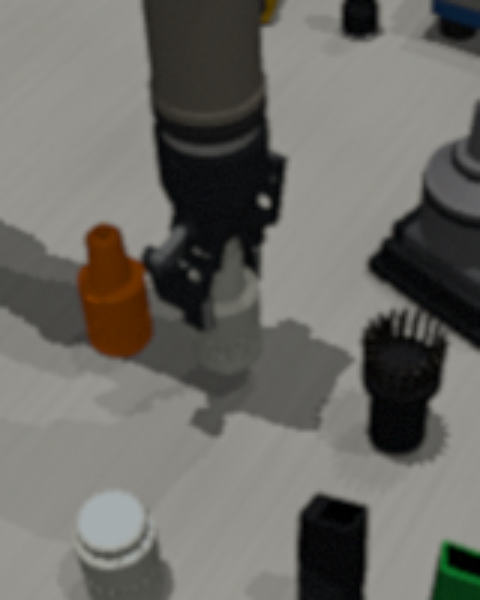

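The canister is lifted and upright (scene about (297,215)), force -1.4 N. Next I raise it and carry it over the inlet.

drive_tool:
  rows:
    - [[0,0,3],[0,0,0],4.5]
    - [[0,0,3],[0,0,0],4.5]
    - [[0,0,3],[0,0,0],4.5]
    - [[0,0,3],[0,0,0],4.5]
    - [[0.8,1.2,2],[0,0,0],4.5]
    - [[1.6,2.5,0.5],[0,0,0],4.5]
    - [[1.6,2.5,0],[0,0,0],4.5]
    - [[1.6,2.5,0],[0,0,0],4.5]
    - [[1.6,2.5,0],[0,0,0],4.5]
    - [[1.0,1.5,0],[0,0,0],4.5]
    - [[0,0,0],[0,0,0],4.5]
    - [[0,0,0],[0,0,0],4.5]

```text
clock: 6.75
eef_pos: [517.9, 86.4, 241.2]
tcp_rot: [0.001, 0.999, -0.046, -0.007]
ft_force: [-0.4, 0.1, -1.2]
grip_width: 51.7
```

```bash
python3 -c "
from h import *
st()"
```

```text
6.75 [517.9  86.4 241.2] jawdir 84.7 tiltcorr [ 0.1  -0.77  0.  ] F [-0.4  0.1 -1.2] w 51.7
```

drive_tool:
  rows:
    - [[0,0,1.5],[0,-0.4,0],4.5]
    - [[0,0,2],[0,-0.3,0],4.5]
    - [[0.5,1,0.5],[0,0,0],4.5]
    - [[1.2,1.7,0],[0,0,0],4.5]
    - [[1,1.2,0],[0,0,0],4.5]
    - [[0.5,0.5,0],[0,0,0],4.5]
    - [[0,0,0],[0,0,0],4.5]
    - [[0,0,0],[0,0,0],4.5]

```text
clock: 7.55
eef_pos: [549.7, 125.4, 285.6]
tcp_rot: [0.003, 0.999, -0.052, 0.0]
ft_force: [0.1, -0.3, -2.0]
grip_width: 51.1
```

```bash
python3 -c "
from h import *
st()"
```

```text
7.55 [549.7 125.4 285.6] jawdir 84.0 tiltcorr [0.4  0.01 0.  ] F [ 0.1 -0.3 -2. ] w 51.1
```

drive_tool:
  rows:
    - [[0.6,1.1,-0.5],[0.3,0,0],4.5]
    - [[0.5,0.9,-0.5],[0,0,0],4.5]
    - [[0.2,0.2,0],[0,0,0],4.5]
    - [[0,0,0],[0,0,0],4.5]
    - [[0,0,0],[0,0,0],4.5]

```text
clock: 8.05
eef_pos: [562.9, 147.6, 273.9]
tcp_rot: [0.002, 0.999, -0.053, -0.001]
ft_force: [0.1, 0.2, -1.9]
grip_width: 51.5
```

```bash
python3 -c "
from h import *
st()"
```

```text
8.05 [562.9 147.6 273.9] jawdir 83.9 tiltcorr [ 0.18 -0.12  0.  ] F [ 0.1  0.2 -1.9] w 51.5
```

drive_tool:
  rows:
    - [[0,0.15,-0.7],[0.1,-0.1,0],4.5]
    - [[0,0,-0.7],[0,0,0],4.5]
    - [[0,0,0],[0,0,0],4.5]
    - [[0,0,0],[0,0,0],4.5]

```text
clock: 8.45
eef_pos: [562.6, 148.3, 258.5]
tcp_rot: [0.001, 0.999, -0.054, -0.0]
ft_force: [0.2, -0.1, -1.8]
grip_width: 51.4
```

```bash
python3 -c "
from h import *
st()
for n in ('scene',): cv2.imwrite('pics/%s4.png'%n,get_image(n)[:,:,::-1])
s=cv2.imread('pics/scene4.png')[60:220,310:460]
cv2.imwrite('pics/a4.png',np.clip(255*(cv2.resize(s,(562,600),interpolation=2)/255.)**.6,0,255))"
```

```text
8.45 [562.6 148.3 258.5] jawdir 83.9 tiltcorr [ 0.13 -0.04  0.  ] F [ 0.2 -0.1 -1.8] w 51.4[ WARN:0@3.203] global loadsave.cpp:1063 imwrite_ Unsupported depth image for selected encoder is fallbacked to CV_8U.
```

View pics/a4.png

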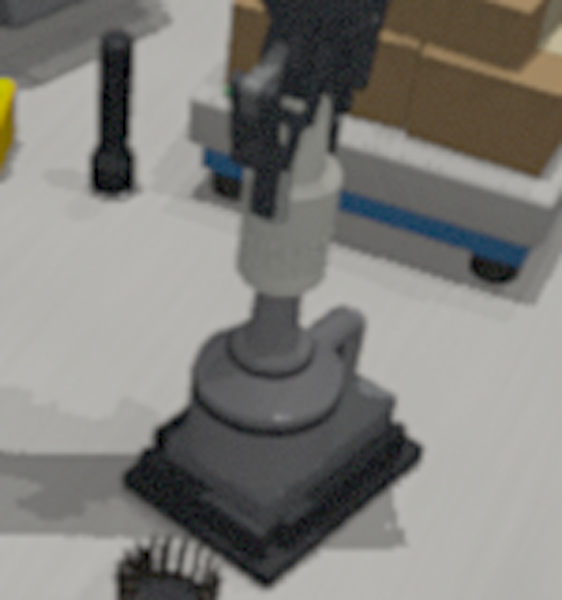

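The canister sits above the spigot, aligned in the picture within about 1-2 mm. I'll lower it slowly and watch the force.

drive_tool:
  rows:
    - [[0,0.05,-0.6],[0,0,0],4.5]
    - [[0,0,-0.6],[0,0,0],4.5]
    - [[0,0,-0.3],[0,0,0],4.5]
    - [[0,0,0],[0,0,0],4.5]

```text
clock: 8.9
eef_pos: [562.6, 148.5, 242.3]
tcp_rot: [0.001, 0.999, -0.054, -0.0]
ft_force: [-0.2, -0.2, -2.2]
grip_width: 51.4
```

```bash
python3 -c "
from h import *
st()"
```

```text
8.9 [562.6 148.5 242.3] jawdir 83.8 tiltcorr [ 0.14 -0.03  0.  ] F [-0.2 -0.2 -2.2] w 51.4
```

drive_tool:
  rows:
    - [[0,0,-0.5],[0,0,0],4.5]
    - [[0,0,-0.5],[0,0,0],4.5]
    - [[0,0,-0.4],[0,0,0],4.5]
    - [[0,0,0],[0,0,0],4.5]

```text
clock: 9.3
eef_pos: [562.8, 149.4, 227.3]
tcp_rot: [0.0, 0.999, -0.054, 0.0]
ft_force: [0.1, 0.2, -1.7]
grip_width: 51.5
```

```bash
python3 -c "
from h import *
st()"
```

```text
9.3 [562.8 149.4 227.3] jawdir 83.9 tiltcorr [0.05 0.02 0.  ] F [ 0.1  0.2 -1.7] w 51.5
```

drive_tool:
  rows:
    - [[0,0,-0.4],[0,0,0],4.5]
    - [[0,0,-0.4],[0,0,0],4.5]
    - [[0,0,-0.4],[0,0,0],4.5]
    - [[0,0,0],[0,0,0],4.5]
  force: 110

```text
clock: 9.7
eef_pos: [563.1, 149.8, 215.1]
tcp_rot: [0.0, 0.999, -0.053, 0.001]
ft_force: [-0.2, 0.3, -4.2]
grip_width: 50.4
```

```bash
python3 -c "
from h import *
st()"
```

```text
9.7 [563.1 149.8 215.1] jawdir 83.9 tiltcorr [0.02 0.1  0.  ] F [-0.2  0.3 -4.2] w 50.4
```

drive_tool:
  rows:
    - [[0,0,-0.4],[0,0,0],4.5]
    - [[0,0,-0.4],[0,0,0],4.5]

```text
clock: 9.9
eef_pos: [563.5, 150.0, 209.0]
tcp_rot: [0.0, 0.999, -0.054, 0.002]
ft_force: [-2.7, -0.8, 8.0]
grip_width: 50.6
```

drive_tool:
  rows:
    - [[0,0,-0.5],[0,0,0],4.5]

```text
clock: 10.0
eef_pos: [563.6, 150.1, 205.7]
tcp_rot: [0.0, 0.999, -0.054, 0.003]
ft_force: [-3.3, -1.1, 10.0]
grip_width: 50.4
```

drive_tool:
  rows:
    - [[0,0,-0.6],[0,0,0],4.5]

```text
clock: 10.1
eef_pos: [563.6, 150.2, 203.2]
tcp_rot: [0.001, 0.999, -0.054, 0.003]
ft_force: [-10.3, -4.1, 32.1]
grip_width: 50.6
```

```bash
python3 -c "
from h import *
st()"
```

```text
10.1 [563.6 150.2 203.2] jawdir 83.9 tiltcorr [0.08 0.4  0.  ] F [-10.3  -4.1  32.1] w 50.6
```

drive_tool:
  rows:
    - [[0,0,-0.6],[0,0,0],4.5]

```text
clock: 10.2
eef_pos: [563.6, 150.3, 203.2]
tcp_rot: [0.001, 0.999, -0.054, 0.005]
ft_force: [-11.0, -4.5, 34.5]
grip_width: 50.7
```

drive_tool:
  rows:
    - [[0,0,0],[0,0,0],4.5]
    - [[0,0,0],[0,0,0],4.5]

```text
clock: 10.4
eef_pos: [563.0, 150.0, 203.9]
tcp_rot: [0.002, 0.999, -0.054, 0.005]
ft_force: [0.3, 1.1, 0.2]
grip_width: 50.7
```

```bash
python3 -c "
from h import *
st()"
```

```text
10.4 [563.  150.  203.9] jawdir 83.9 tiltcorr [0.23 0.61 0.  ] F [0.3 1.1 0.2] w 50.7
```

A hard stop at 34 N with the TCP at 203.2, so the bottom is at 140. I'll release and rise.

drive_tool:
  rows:
    - [[0,0,0],[0,0,0],8.5]
    - [[0,0,0],[0,0,0],8.5]
    - [[0,0,0],[0,0,0],8.5]
    - [[0,0,0],[0,0,0],8.5]
    - [[0,0,0],[0,0,0],8.5]
    - [[0,0,1],[0.1,0.3,0],8.5]
    - [[0,0,2],[0,0.2,0],8.5]
    - [[0,0,3],[0,0,0],8.5]
    - [[0,0,3],[0,0,0],8.5]
    - [[0,0,0],[0,0,0],8.5]
    - [[0,0,0],[0,0,0],8.5]

```text
clock: 11.5
eef_pos: [563.6, 149.1, 297.7]
tcp_rot: [0.0, 0.999, -0.054, 0.001]
ft_force: [1.5, 0.4, -1.0]
grip_width: 84.9
```

```bash
python3 -c "
from h import *
st()"
```

```text
11.5 [563.6 149.1 297.7] jawdir 83.8 tiltcorr [0.06 0.06 0.  ] F [ 1.5  0.4 -1. ] w 84.9
```

drive_tool:
  rows:
    - [[0,-1,0.5],[0,0,1],8.5]
    - [[0.4,-2.5,0],[0,0,1],8.5]
    - [[0.5,-3.5,0],[0,0,1],8.5]
    - [[0.5,-3.5,0],[0,0,0],8.5]
    - [[0.5,-3.5,0],[0,0,0],8.5]
    - [[0.5,-3.5,0],[0,0,0],8.5]
    - [[0.5,-3.5,0],[0,0,0],8.5]
    - [[0.5,-3.5,0],[0,0,0],8.5]
    - [[0.4,-2.5,0],[0,0,0],8.5]
    - [[0.2,-1.2,0],[0,0,0],8.5]
    - [[0,0,0],[0,0,0],8.5]
    - [[0,0,0],[0,0,0],8.5]

```text
clock: 12.7
eef_pos: [597.0, -140.6, 293.4]
tcp_rot: [-0.002, 1.0, -0.023, -0.009]
ft_force: [-0.4, 0.8, 0.5]
grip_width: 84.6
```

```bash
python3 -c "
from h import *
st()
for n in ('scene','top'): cv2.imwrite('pics/%s5.png'%n,get_image(n)[:,:,::-1])
s=cv2.imread('pics/scene5.png')[110:220,330:440]; t=cv2.imread('pics/top5.png')[130:220,180:290]
g=lambda a:np.clip(255*(a/255.)**.6,0,255).astype(np.uint8)
cv2.imwrite('pics/a5.png',g(np.hstack([cv2.resize(s,(400,400)),cv2.resize(t,(400,400*90//110))[:].copy() if 0 else cv2.resize(t,(400,400))])))"
```

```text
12.7 [ 597.  -140.6  293.4] jawdir 87.4 tiltcorr [-0.21 -1.01 -0.  ] F [-0.4  0.8  0.5] w 84.6
```

View pics/a5.png

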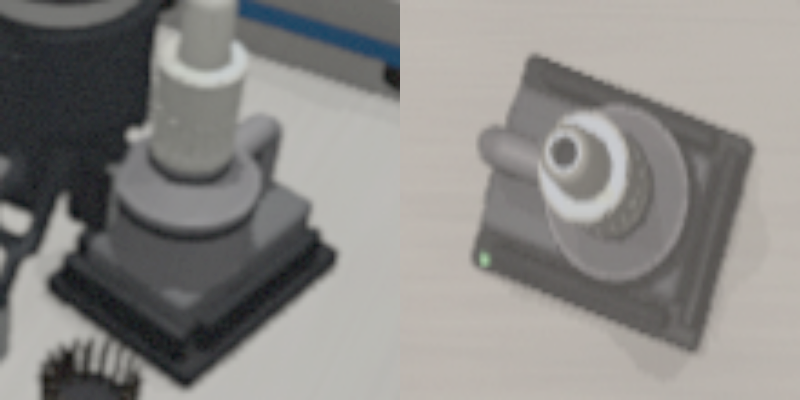

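View pics/scene5.png

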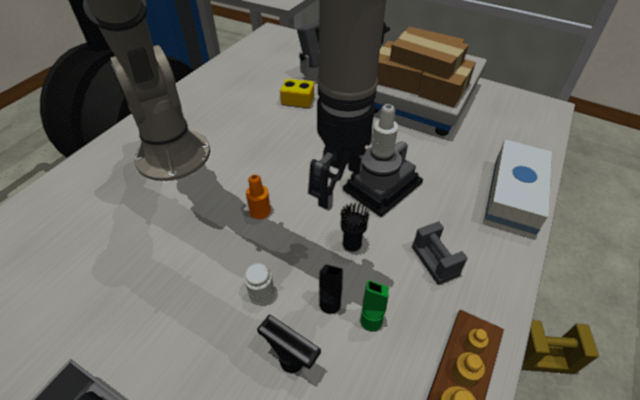

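The canister is seated upright on the collar (scene (384,130)). Moving to the nozzle.

drive_tool:
  rows:
    - [[0.4,-1.3,0],[-0.1,-0.5,0],8.5]
    - [[0.4,-1.2,-1],[-0.1,-0.4,0],8.5]
    - [[0.2,-0.7,-2],[0,0,0],8.5]
    - [[0,0,-2.5],[0,0,0],8.5]
    - [[0,0,-2],[0,0,0],8.5]
    - [[0,0,0],[0,0,0],8.5]
    - [[0,0,0],[0,0,0],8.5]

```text
clock: 13.5
eef_pos: [608.9, -172.6, 215.7]
tcp_rot: [0.001, 1.0, -0.018, 0.002]
ft_force: [0.4, -0.1, 0.5]
grip_width: 85.1
```

```bash
python3 -c "
from h import *
st()
t=cv2.imread('pics/top5.png'); s=cv2.imread('pics/scene5.png')
print(tri((225.2,164.1),(388,107)),onz('top',225.2,164.1,258))
g=lambda a:np.clip(255*(a/255.)**.6,0,255).astype(np.uint8)
cv2.imwrite('pics/a6.png',g(np.hstack([cv2.resize(s[95:135,368:408],(400,400),interpolation=2),cv2.resize(t[145:185,205:245],(400,400),interpolation=2)])))"
```

```text
13.5 [ 608.9 -172.6  215.7] jawdir 87.9 tiltcorr [0.11 0.24 0.  ] F [ 0.4 -0.1  0.5] w 85.1
(array([562.9, 148.6, 258.4]), array([0.6, 0.6])) [562.4 148.4 258. ]
```

View pics/a6.png

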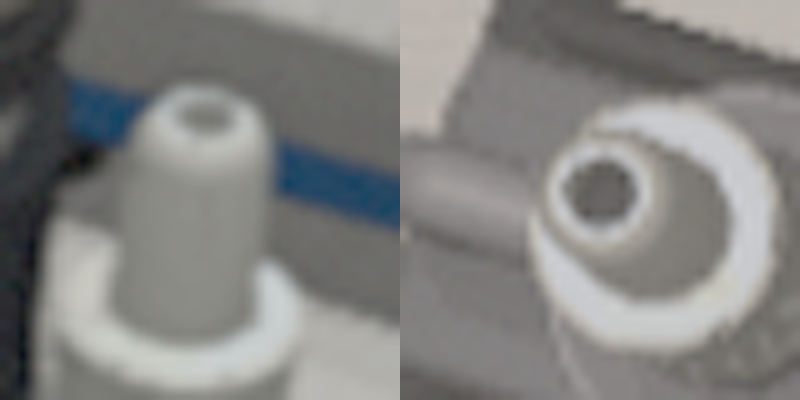

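Spigot tip triangulates to (562.9,148.6,258.4) against 258 expected, so the canister is home. Going down on the nozzle.

drive_tool:
  rows:
    - [[0.1,-0.9,-1],[0,0.2,-0.5],8.5]
    - [[0.1,-0.7,-1.5],[0,0,-0.5],8.5]
    - [[0,0,-1],[0,0,0],8.5]
    - [[0,0,0],[0,0,0],8.5]
    - [[0,0,0],[0,0,0],8.5]

```text
clock: 14.0
eef_pos: [612.5, -191.4, 180.0]
tcp_rot: [0.002, 1.0, -0.029, 0.002]
ft_force: [0.5, -0.8, 0.2]
grip_width: 85.1
```

```bash
python3 -c "
from h import *
st()"
```

```text
14.0 [ 612.5 -191.4  180. ] jawdir 86.7 tiltcorr [0.21 0.28 0.  ] F [ 0.5 -0.8  0.2] w 85.1
```

drive_tool:
  rows:
    - [[-0.15,0.1,-1],[0.1,0.2,0],8.5]
    - [[-0.1,0,-1.5],[0,0.1,0],8.5]
    - [[-0.1,0,-1.5],[0,0.1,0],8.5]
    - [[0,0,-1],[0,0,0],8.5]
    - [[0,0,0],[0,0,0],8.5]
    - [[0,0,0],[0,0,0],8.5]

```text
clock: 14.6
eef_pos: [609.9, -188.4, 128.8]
tcp_rot: [0.001, 1.0, -0.027, 0.0]
ft_force: [0.2, -0.4, 0.0]
grip_width: 84.9
```

```bash
python3 -c "
from h import *
st()"
```

```text
14.6 [ 609.9 -188.4  128.8] jawdir 86.9 tiltcorr [0.08 0.06 0.  ] F [ 0.2 -0.4  0. ] w 84.9
```

drive_tool:
  rows:
    - [[0.05,-0.1,-0.8],[0,0,0],8.5]
    - [[0,-0.05,-1],[0,0,0],8.5]
    - [[0,0,-0.9],[0,0,0],8.5]
    - [[0,0,0],[0,0,0],8.5]
    - [[0,0,0],[0,0,0],8.5]

```text
clock: 15.1
eef_pos: [611.5, -190.1, 101.0]
tcp_rot: [0.001, 1.0, -0.027, 0.002]
ft_force: [-0.0, -0.4, -0.5]
grip_width: 85.1
```

```bash
python3 -c "
from h import *
st()"
```

```text
15.1 [ 611.5 -190.1  101. ] jawdir 86.9 tiltcorr [0.11 0.22 0.  ] F [-0.  -0.4 -0.5] w 85.1
```

drive_tool:
  rows:
    - [[-0.05,0,-0.6],[0.1,0.2,0],8.5]
    - [[0,0,0],[0,0,0],5]
    - [[0,0,0],[0,0,0],3.5]
    - [[0,0,0],[0,0,0],3]
    - [[0,0,0],[0,0,0],2.5]
    - [[0,0,0],[0,0,0],1.5]
    - [[0,0,0],[0,0,0],1.5]
    - [[0,0,0],[0,0,0],1.5]
    - [[0,0,0],[0,0,0],1.5]
    - [[0,0,0],[0,0,0],1.5]
  force: 80

```text
clock: 16.1
eef_pos: [611.6, -190.2, 95.4]
tcp_rot: [0.0, 1.0, -0.027, 0.001]
ft_force: [-0.6, -0.5, -0.8]
grip_width: 22.0
```

```bash
python3 -c "
from h import *
st()
for n in ('scene',): cv2.imwrite('pics/%s7.png'%n,get_image(n)[:,:,::-1])
s=cv2.imread('pics/scene7.png')[180:340,240:400]
cv2.imwrite('pics/a7.png',np.clip(255*(cv2.resize(s,(600,600),interpolation=2)/255.)**.6,0,255).astype(np.uint8))"
```

```text
16.1 [ 611.6 -190.2   95.4] jawdir 86.9 tiltcorr [0.03 0.1  0.  ] F [-0.6 -0.5 -0.8] w 22.0
```

View pics/a7.png

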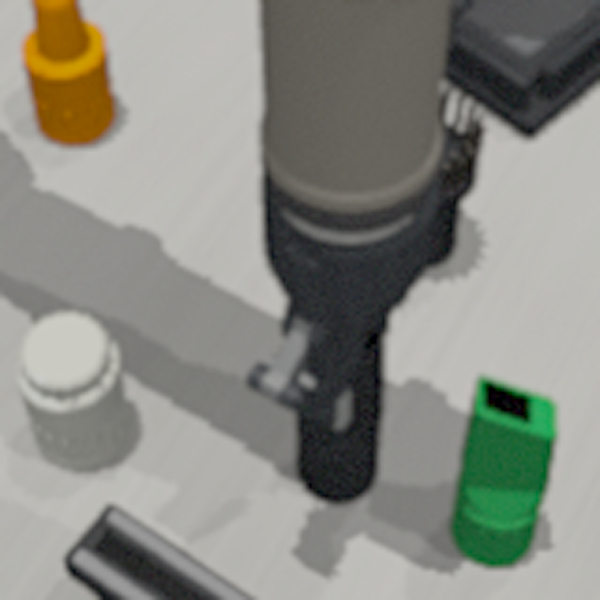

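The nozzle is gripped at 22 mm. Lifting.

drive_tool:
  rows:
    - [[0,0,0.8],[0,0,0],1.5]
    - [[0,0,2],[0,0,0],1.5]
    - [[0,0,3],[0,0,0],1.5]
    - [[0,0,3],[0,0,0],1.5]
    - [[0,0,3],[0,0,0],1.5]
    - [[0,0,3],[0,0,0],1.5]
    - [[0,0,3],[0,0,0],1.5]
    - [[0,0,3],[0,0,0],1.5]
    - [[0,0,2],[0,0,0],1.5]
    - [[0,0,1],[0,0,0],1.5]
    - [[0,0,0],[0,0,0],1.5]
    - [[0,0,0],[0,0,0],1.5]

```text
clock: 17.35
eef_pos: [607.0, -188.5, 346.8]
tcp_rot: [-0.0, 1.0, -0.027, 0.001]
ft_force: [0.3, -0.9, -0.5]
grip_width: 21.7
```

```bash
python3 -c "
from h import *
st()"
```

```text
17.35 [ 607.  -188.5  346.8] jawdir 86.9 tiltcorr [-0.03  0.06  0.  ] F [ 0.3 -0.9 -0.5] w 21.7
```

drive_tool:
  rows:
    - [[0,0.8,1],[0,0,0],1.5]
    - [[-0.4,2,1.5],[0,0,0],1.5]
    - [[-0.5,3,1],[0,0,0],1.5]
    - [[-0.5,3,0],[0,0,0],1.5]
    - [[-0.5,3,0],[0,0,0],1.5]
    - [[-0.5,3,0],[0,0,0],1.5]
    - [[-0.5,3,0],[0,0,0],1.5]
    - [[-0.4,2.5,0],[0,0,0],1.5]
    - [[-0.3,1.5,0],[0,0,0],1.5]
    - [[0,0,0],[0,0,0],1.5]
    - [[0,0,0],[0,0,0],1.5]

```text
clock: 18.45
eef_pos: [560.2, 56.1, 388.4]
tcp_rot: [-0.004, 1.0, -0.018, -0.002]
ft_force: [0.7, -0.1, -0.8]
grip_width: 21.8
```

```bash
python3 -c "
from h import *
st()"
```

```text
18.45 [560.2  56.1 388.4] jawdir 88.0 tiltcorr [-0.51 -0.21 -0.  ] F [ 0.7 -0.1 -0.8] w 21.8
```

Bottom at 293, so it clears. Moving over the spigot: dx +3, dy +93.

drive_tool:
  rows:
    - [[0,1.5,0],[-0.3,-0.2,0],1.5]
    - [[0.1,2,0],[-0.2,0,0],1.5]
    - [[0.1,2,0],[0,0,0],1.5]
    - [[0,1.5,0],[0,0,0],1.5]
    - [[0,0.7,0],[0,0,0],1.5]
    - [[0,0,0],[0,0,0],1.5]
    - [[0,0,0],[0,0,0],1.5]

```text
clock: 19.15
eef_pos: [563.5, 127.4, 389.1]
tcp_rot: [0.003, 1.0, -0.025, -0.0]
ft_force: [0.3, 0.5, -1.7]
grip_width: 21.7
```

```bash
python3 -c "
from h import *
st()"
```

```text
19.15 [563.5 127.4 389.1] jawdir 87.2 tiltcorr [ 0.36 -0.02  0.  ] F [ 0.3  0.5 -1.7] w 21.7
```

drive_tool:
  rows:
    - [[0,1.0,-0.5],[0.2,0,0],1.5]
    - [[0,0.7,-0.5],[0.1,0,0],1.5]
    - [[0,0.3,0],[0,0,0],1.5]
    - [[0,0,0],[0,0,0],1.5]
    - [[0,0,0],[0,0,0],1.5]

```text
clock: 19.65
eef_pos: [563.9, 146.1, 377.6]
tcp_rot: [0.001, 1.0, -0.027, -0.001]
ft_force: [-0.6, -0.4, -1.5]
grip_width: 21.7
```

```bash
python3 -c "
from h import *
st()
for n in ('scene',): cv2.imwrite('pics/%s8.png'%n,get_image(n)[:,:,::-1])
s=cv2.imread('pics/scene8.png')[30:180,320:470]
cv2.imwrite('pics/a8.png',np.clip(255*(cv2.resize(s,(600,600),interpolation=2)/255.)**.6,0,255).astype(np.uint8))"
```

```text
19.65 [563.9 146.1 377.6] jawdir 86.9 tiltcorr [ 0.16 -0.07  0.  ] F [-0.6 -0.4 -1.5] w 21.7
```

View pics/a8.png

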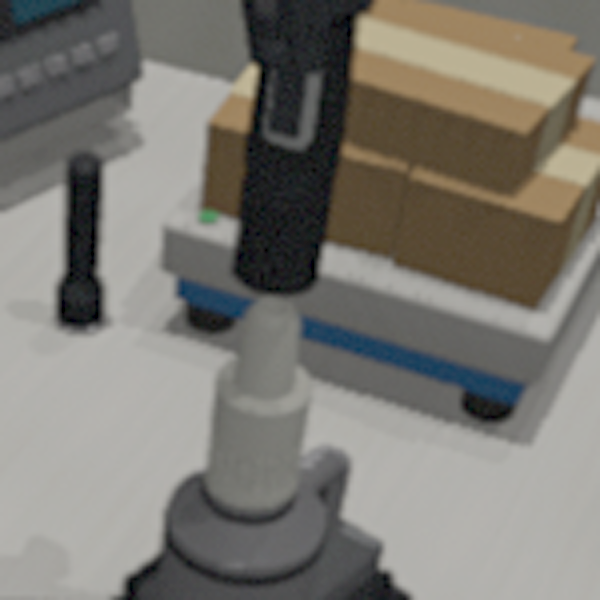

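The nozzle cuff (a8, centre x≈278) is over the spigot tip (x≈275). Adjusting dy +3 and going down.

drive_tool:
  rows:
    - [[0,0.3,0],[0.1,0,0],1.5]
    - [[0,0.0,-0.7],[0,0,0],1.5]
    - [[0,0,-0.7],[0,0,0],1.5]
    - [[0,0,0],[0,0,0],1.5]
    - [[0,0,0],[0,0,0],1.5]

```text
clock: 20.2
eef_pos: [564.0, 148.7, 362.4]
tcp_rot: [0.001, 1.0, -0.028, -0.0]
ft_force: [-0.3, 0.2, 0.4]
grip_width: 22.1
```

```bash
python3 -c "
from h import *
st()"
```

```text
20.2 [564.  148.7 362.4] jawdir 86.8 tiltcorr [ 0.07 -0.05  0.  ] F [-0.3  0.2  0.4] w 22.1
```

drive_tool:
  rows:
    - [[0,0.05,-0.6],[0,0,0],1.5]
    - [[0,0,-0.6],[0,0,0],1.5]
    - [[0,0,-0.3],[0,0,0],1.5]
    - [[0,0,0],[0,0,0],1.5]

```text
clock: 20.6
eef_pos: [564.0, 149.0, 345.9]
tcp_rot: [0.001, 1.0, -0.028, -0.001]
ft_force: [-0.4, 0.1, -1.3]
grip_width: 22.1
```

```bash
python3 -c "
from h import *
st()"
```

```text
20.6 [564.  149.  345.9] jawdir 86.8 tiltcorr [ 0.08 -0.07  0.  ] F [-0.4  0.1 -1.3] w 22.1
```

drive_tool:
  rows:
    - [[0,0,-0.5],[0,0,0],1.5]
    - [[0,0,-0.5],[0,0,0],1.5]
    - [[0,0,-0.4],[0,0,0],1.5]
    - [[0,0,0],[0,0,0],1.5]
  force: 110

```text
clock: 21.0
eef_pos: [564.2, 149.2, 330.8]
tcp_rot: [0.0, 1.0, -0.028, -0.0]
ft_force: [-0.2, 0.3, -0.9]
grip_width: 21.9
```

```bash
python3 -c "
from h import *
st()"
```

```text
21.0 [564.2 149.2 330.8] jawdir 86.8 tiltcorr [ 0.04 -0.02  0.  ] F [-0.2  0.3 -0.9] w 21.9
```

Free sliding down to 25 mm short. Now pressing.

drive_tool:
  rows:
    - [[0,0,-0.5],[0,0,0],1.5]
    - [[0,0,-0.5],[0,0,0],1.5]
    - [[0,0,-0.4],[0,0,0],1.5]

```text
clock: 21.3
eef_pos: [564.8, 149.7, 317.6]
tcp_rot: [-0.0, 1.0, -0.028, 0.001]
ft_force: [-0.1, -0.4, 2.9]
grip_width: 21.8
```

drive_tool:
  rows:
    - [[0,0,-0.5],[0,0,0],1.5]

```text
clock: 21.4
eef_pos: [565.2, 149.8, 313.6]
tcp_rot: [-0.0, 1.0, -0.028, 0.002]
ft_force: [-0.4, -0.6, 6.4]
grip_width: 21.7
```

drive_tool:
  rows:
    - [[0,0,-0.5],[0,0,0],1.5]

```text
clock: 21.5
eef_pos: [565.6, 150.0, 310.3]
tcp_rot: [-0.001, 1.0, -0.028, 0.004]
ft_force: [-1.0, -1.0, 8.9]
grip_width: 21.5
```

drive_tool:
  rows:
    - [[0,0,-0.5],[0,0,0],1.5]

```text
clock: 21.6
eef_pos: [565.8, 150.1, 307.6]
tcp_rot: [-0.001, 1.0, -0.028, 0.005]
ft_force: [-3.5, -1.2, 11.6]
grip_width: 21.6
```

```bash
python3 -c "
from h import *
st()"
```

```text
21.6 [565.8 150.1 307.6] jawdir 86.8 tiltcorr [-0.09  0.62  0.  ] F [-3.5 -1.2 11.6] w 21.6
```

drive_tool:
  rows:
    - [[-0.1,0,-0.5],[0,0.3,0],1.5]

```text
clock: 21.7
eef_pos: [565.4, 150.1, 305.6]
tcp_rot: [-0.001, 1.0, -0.028, 0.005]
ft_force: [-2.7, -2.5, 19.5]
grip_width: 21.4
```

drive_tool:
  rows:
    - [[-0.1,0,-0.6],[0,0.2,0],1.5]

```text
clock: 21.8
eef_pos: [565.1, 150.1, 305.3]
tcp_rot: [-0.001, 1.0, -0.029, 0.007]
ft_force: [-5.9, -3.0, 29.9]
grip_width: 21.5
```

drive_tool:
  rows:
    - [[-0.05,0,-0.6],[0,0.1,0],1.5]

```text
clock: 21.9
eef_pos: [564.8, 150.1, 305.4]
tcp_rot: [-0.001, 1.0, -0.029, 0.009]
ft_force: [-4.8, -2.4, 22.8]
grip_width: 21.1
```

```bash
python3 -c "
from h import *
st()"
```

```text
21.9 [564.8 150.1 305.4] jawdir 86.7 tiltcorr [-0.09  1.    0.  ] F [-4.8 -2.4 22.8] w 21.1
```

Hard stop at 30 N with the TCP at 305.4, exactly the predicted home. I'll relax, let go, rise clear and check.

drive_tool:
  rows:
    - [[0,0,0],[0,0,0],1.5]
    - [[0,0,0],[0,0,0],1.5]
    - [[0,0,0],[0,0,0],8.5]
    - [[0,0,0],[0,0,0],8.5]
    - [[0,0,0],[0,0,0],8.5]
    - [[0,0,0],[0,0,0],8.5]
    - [[0,0,0],[0,0,0],8.5]
    - [[0,0,0],[0,0,0],8.5]
    - [[0,0,1],[0,0.3,0],8.5]
    - [[0,0,2],[0,0.3,0],8.5]
    - [[0,0,2],[0,0,0],8.5]
    - [[0,0,2],[0,0,0],8.5]

```text
clock: 23.1
eef_pos: [562.9, 148.5, 374.3]
tcp_rot: [0.001, 1.0, -0.029, -0.001]
ft_force: [0.5, -0.7, -0.1]
grip_width: 85.1
```

drive_tool:
  rows:
    - [[0,0,1],[0,0,0],8.5]
    - [[-0.5,-1,0],[0,0,0],8.5]
    - [[-1,-3,0],[0,0,0],8.5]
    - [[-1,-4,0],[0,0,0],8.5]
    - [[-1,-4,0],[0,0,0],8.5]
    - [[-1,-4,0],[0,0,0],8.5]
    - [[-0.5,-2,0],[0,0,0],8.5]
    - [[0,0,0],[0,0,0],8.5]
    - [[0,0,0],[0,0,0],8.5]

```text
clock: 24.0
eef_pos: [507.1, -39.7, 388.8]
tcp_rot: [-0.001, 1.0, -0.03, 0.001]
ft_force: [-0.8, 0.1, -0.1]
grip_width: 85.0
```

```bash
python3 -c "
from h import *
st()
for n in ('scene','top'): cv2.imwrite('pics/%s9.png'%n,get_image(n)[:,:,::-1])
s=cv2.imread('pics/scene9.png'); t=cv2.imread('pics/top9.png')
g=lambda a:np.clip(255*(a/255.)**.6,0,255).astype(np.uint8)
cv2.imwrite('pics/a9.png',g(np.hstack([cv2.resize(s[50:190,340:430],(386,600),interpolation=2),cv2.resize(t[125:215,180:240],(400,600),interpolation=2)])))"
```

```text
24.0 [507.1 -39.7 388.8] jawdir 86.5 tiltcorr [-0.06  0.11  0.  ] F [-0.8  0.1 -0.1] w 85.0
```

View pics/a9.png

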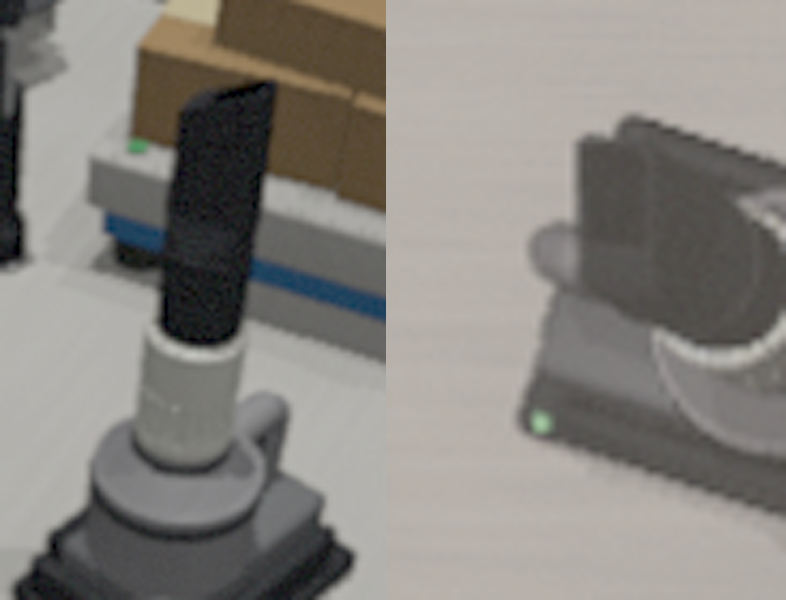

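View pics/scene9.png

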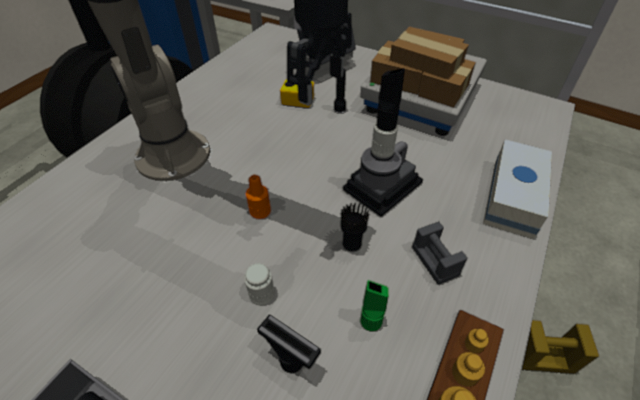

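```bash
python3 -c "
from h import *
print(tri((209.1,146),(403.7,69.2)), onz('top',209.1,146,350), onz('scene',403.7,69.2,350))
from cell import sign_off
print(sign_off())"
```

```text
(array([581.3, 157.3, 347. ]), array([0.2, 0.2])) [580.6 156.4 350. ] [583.  152.2 350. ]
the job is handed in; nothing more can be done
None
```

The canister is pressed home on the vacuum's inlet and the black crevice nozzle is pressed home on the canister's spigot. Both are let go, and I handed the job in at about 24 s on the robot's clock.

- **Canister:** it slid on freely, needed a push growing to about 10 N, then met a hard stop at 34 N. At that point the gripper height put its bottom at 140 mm, level with the collar. Afterwards its spigot tip measured 258.4 mm high in the two cameras (258 expected).
- **Nozzle:** the push grew to about 12 N, then it stopped hard at up to 30 N. The gripper height was 305.3–305.4 mm, where 305.4 was predicted. While pressing, the tool drifted about 2 mm in x and tilted about 1°; I eased the drift back during the last push, but the tilt was still there when I let go.
- **After letting go:** the pictures show the stack straight, with the nozzle's bottom on the canister's shoulder. The nozzle's upper corner measured 347 mm high, against 350 mm expected. I put the 3 mm down to rounded corners and picking a pixel on a blurry edge, because the first measurement of its mouth also came out off by a few mm. I relied on the hard stop and its height, and did not re-measure.
- **Everything else:** the capped canister, wide nozzle, brush, and the green and orange look-alikes look undisturbed in the last scene picture.

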